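# Seat the drill template and set its depth stop a quarter turn off bottom

### The job

Pick up the yellow drill template and lower it gently over the two steel locating pins of the wooden fixture until it lies flush on the rail (either way round). Then screw its knurled brass depth-stop nut down (clockwise from above) until it bottoms out, back it off a quarter turn, and finish while still holding the nut there with the fingers, the template still flush. Leave the other things on the bench alone.

Things in the scene. Friction and masses are not known exactly. Their poses are not given: they have to be found in the camera images.
- template: Yellow drill template plate 190 (x) x 56 (y) x 12 (z) mm, two 15 mm through holes on its x axis 75 mm either side of centre, 0.5 kg with its nut. Origin: centre of the underside, z up. A black dash on top leads from the centre towards +x. It starts flat on the parking block and can be gripped across its 56 mm width at mid-length, the nut (at its centre) between the fingers.
- fixture_top (a point): Centre of the top of the fixture's dark wooden rail (200 x 40 mm), 40 mm above the bench; x along the rail. Two 12 mm steel pins stand 75 mm either side along x, 22 mm high, the last 5 mm tapered. Plywood foot 240 x 100 x 12 mm, fixed. Seated, the template's origin is here, its x axis along this one, either way round.
- stop_nut: Knurled brass depth-stop nut, round, 36 mm diameter, 32 mm high, captive on the template. Origin: centre of its underside, z up; its x axis runs through the red line on its top and side. Bottomed out, its underside is 5 mm above the plate's top (17 mm above its underside) and the red line points along the black dash. It rises 6 mm per turn.
- nut_mid (a point): Centre of the nut, 16 mm above its underside: the height to grip it.
- nut_turn (a joint): Turn of the nut on the template, rad: 0 = bottomed out against a hard stop, growing as it is unscrewed (anticlockwise from above), about 1.57 per quarter turn; at most 3.3. It starts between 1.8 and 2.6. The thread has light friction, about 0.05 N m, and stays where left.
- offcut: Bystander: wooden offcut 70 x 32 x 22 mm.
- glue: Bystander: yellow glue bottle, 56 mm diameter, 150 mm high.
- tape_measure: Bystander: yellow tape measure 70 x 40 x 64 mm.
- screwdriver: Bystander: screwdriver lying on the bench.
- mug: Bystander: blue mug, 80 mm diameter, 90 mm high.
- try_square: Bystander: try square, wooden stock and steel blade.
- dowel_block: Bystander: upright dowel piece, 44 mm diameter, 35 mm high.
- parking_block: Wooden block that carries the template at first, fixed to the bench: top 160 (x) x 36 (y) mm, 26 mm above the bench, on a foot 180 x 80 x 8 mm. The template's long edges overhang it by about 10 mm. Origin: centre of the underside.
There are look-alikes about, which are no part of the job. Of the things that look like the template, the largest one is meant.

How it is judged:
By the outcome, as a careful person would: the job done as asked, in the order asked, and still so for the second after the job is handed in, while the arm keeps its last pose, push and grip.
It also fails if it takes over 64 s, if anything falls off the work surface, if the arm or the gripper's body presses on something with over 40 N, if the wrist force passes 120 N, or if a joint passes its speed limit or range.

### The arm

A 6-joint arm with a two-finger parallel gripper is mounted at the origin on the work surface. World frame = base frame: x ahead of the robot, y to its left, z up, the work surface at z = 0. Lengths are in mm, angles in rad, forces in N, time in s.
With the tool pointing down it reaches from about 275 to 750 mm from the base axis. Payload 10.2 kg.
Tool frame: the origin (TCP) lies where the fingers leave the gripper's body, on its centre line; the fingertips stand 73 mm ahead of it and the grasp point (between the pads) lies 54 mm ahead of it; z points along the fingers, y is the line along which they close (so a half turn about z gives the same grasp; the last joint's range is limited). The gripper opens to 85 mm and grips with 20 to 120 N. Pads are 22 mm wide; open, the fingers measure 114 mm over their backs; the gripper's body (76 mm by 85 mm) begins 54 mm behind the grasp point. The pads swing forward as they close: fully open they stand 13 mm farther back than shut.
Start: joints at [-1.487, 0.313, 1.498, -0, 1.331, -0.223], TCP at [158.542, -500.496, 303.894] pointing down, gripper open.
Joint ranges: [-2.94, 2.94], [-0.97, 2.17], [0.19, 2.56], [-1.23, 4.37], [0.02, 3.11], [-2.88, 2.88]. Speed limits (rad/s): [2.39, 2.39, 3.01, 3.14, 3.14, 3.14].

### API

Orientations are given as a unit quaternion [w, x, y, z].
In Python, from rig import ctrl gives the robot as it stands.
- The arm moves only by the shell command python3 -m creep 'ROWS' [OPENING] [FORCE]. ROWS is JSON, a list that holds one entry, the list of rows, each a list of 6 numbers: the shift along the world's x, y, z in units of 25 mm (1.0 is 25 mm), then the turn, a rotation vector about the world's x, y, z in units of 5 degrees (1.0 is 5 degrees). In form: [[[x, y, z, ax, ay, az], ...]]. A call has 1 to 20 rows; each row is the pose to reach, as a shift and turn from the pose commanded when the call began; what a row does not reach only later rows make up. A row lasts 1/12 s, in which the tool goes at most 41.7 mm and 7.16 degrees, less where a joint would pass 70% of its speed; a pose out of reach is approached as far as the arm can. A call with a gripper value outside its range is refused whole. OPENING is the finger opening in mm, from 0 to 85.4, set as the call begins (- or left out, the last holds). The fingers move at their own pace and stop on an object; FORCE is the grip in N (left out, the last holds). Time passes only in rows, so rows that repeat a pose let the fingers close. It gives the time, the measured TCP pose, the force, the opening and the grip force at its end, in the units of the state.
- ctrl.sense(): the state, without advancing time (a new reading comes with each control period).
- ctrl.capture(name): name is "scene" or "top" or "wrist"; returns a dict with "image" (420x560x3 uint8, red, green, blue), "fx", "fy", "cx", "cy" (pixels), "k1" (the pictures are not rectified: a ray, as slopes to the right and down, at radius r is drawn at 1 + k1 r^2 times it, then the intrinsics apply), "R" (3x3) and "t" (3): a world point X has camera coordinates R X + t. Camera axes: x right, y down, z forward; pixel columns grow to the right and rows downward; lengths in mm; the calibration is good to about 2 mm. A picture is of the moment at which its call begins. There is no depth.
- ctrl.finish_job(): hands the job in; it is judged then, once.
The state is a dict: "time_s": time; "joints": joint angles; "dq": joint speeds; "tau": joint torques, N m; "eef_pos": TCP position; "ee_rot": TCP orientation; "force": force on the tool from outside, world axes, zero at the start; "wrist_torque": the same for the moment, N m; "grip_width": opening from 0.0 (shut) to 1.0 (fully open); "grip_force": force on a finger pad.
Only numpy, scipy, OpenCV 4.12 (cv2) and the standard library are available. Lean on these libraries where they do the work, as an engineer would, in place of code of your own. Each camera call takes 0.05 s, during which the arm holds its last target. There are 200 camera calls.

## Working session

There is one attempt and no reset: what is moved stays moved. The work goes in short steps, Python scripts to look and compute and a shell command to move; the robot and the scene stay as the last step left them, time stands still between calls to the robot, and variables do not carry over. Pictures are saved under pics/ and viewed, at most 10 in all, crops included, and the job is handed in when it is done.

```bash
ls; mkdir -p pics
python3 - <<'E'
from rig import ctrl
import cv2,numpy as np,pickle
for n in("scene","top"):
    c=ctrl.capture(n); pickle.dump(c,open(f"pics/{n}0.pkl","wb")); cv2.imwrite(f"pics/{n}0.png",c["image"][:,:,::-1])
    print(n,c["fx"],c["cx"],c["cy"],c["k1"],np.round(c["R"],3).tolist(),np.round(c["t"],1))
print(ctrl.sense())
E
```

```text
pics
scene 435.10667017751854 276.8420747580486 205.84168595070253 -0.10850953609521141 [[0.201, 0.98, -0.014], [0.722, -0.158, -0.674], [-0.663, 0.125, -0.739]] [-128.2 -352.9 1512. ]
top 448.6162362534363 266.0409586646335 211.59298487392678 -0.1065012749139256 [[0.021, -1.0, 0.017], [-0.987, -0.023, -0.158], [0.159, -0.014, -0.987]] [4.0000e-01 5.6250e+02 1.0924e+03]
{'time_s': 0.1, 'joints': array([-1.48739616e+00,  3.13416770e-01,  1.49834435e+00, -7.75092357e-06,
        1.33099312e+00, -2.23385326e-01]), 'dq': array([-7.07403859e-04, -5.41725413e-04,  6.31179598e-04, -7.53273587e-05,
       -2.16428911e-03, -1.40740159e-03]), 'tau': array([ 3.07087525e-03, -4.12903082e+01, -2.60146344e+01, -1.55212056e-04,
        3.02514694e-03, -1.86767227e-05]), 'eef_pos': array([ 158.53029461, -500.34688984,  303.38693232]), 'ee_rot': array([-5.79636392e-04,  9.88258075e-01,  1.52792800e-01,  3.68633603e-05]), 'force': array([-0.18070149,  0.25764422, -0.77987212]), 'wrist_torque': array([ 0.02699301, -0.02961995, -0.00851712]), 'grip_force': 0.0, 'grip_width': 1.0046712528480881}
```

View pics/top0.png

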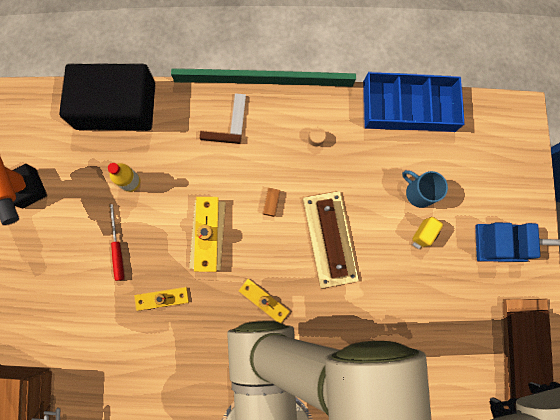

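View pics/scene0.png

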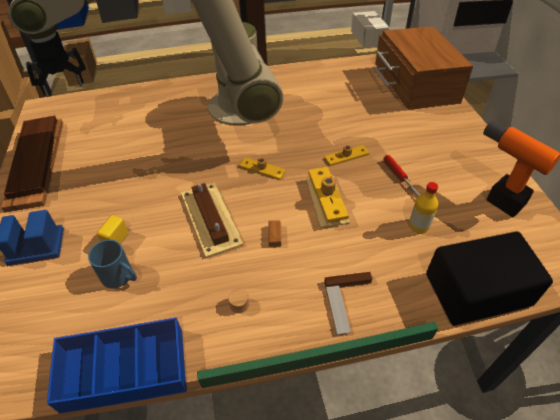

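The top view shows three yellow plates: (206,234), (162,299) and (265,300). The one at (206,234) is clearly the largest (about 75 px long against about 50), so it is the template. The fixture rail is at (331,238). Next I measure both and confirm in a crop.

```bash
cat > h.py <<'E'
import cv2,numpy as np,pickle
def ray(c,uv):
    K=np.array([[c["fx"],0,c["cx"]],[0,c["fy"],c["cy"]],[0,0,1.]])
    p=cv2.undistortPoints(np.array(uv,float).reshape(-1,1,2),K,np.array([c["k1"],0,0,0,0.]))[:,0]
    # camera model is r*(1+k1 r^2), same as opencv
    R,t=np.array(c["R"]),np.array(c["t"]); d=np.c_[p,np.ones(len(p))]@R
    return -R.T@t,d
def onz(c,uv,z):
    o,d=ray(c,uv); return o+d*((z-o[2])/d[:,2])[:,None]
def proj(c,X):
    X=np.array(X,float).reshape(-1,3); q=X@np.array(c["R"]).T+np.array(c["t"]); s=q[:,:2]/q[:,2:]
    s=s*(1+c["k1"]*(s**2).sum(1,keepdims=True)); return s*[c["fx"],c["fy"]]+[c["cx"],c["cy"]]
def blobs(c,lo,hi,n=3,amin=30):
    m=cv2.inRange(cv2.cvtColor(c["image"],cv2.COLOR_RGB2HSV),lo,hi)
    m=cv2.morphologyEx(m,cv2.MORPH_CLOSE,np.ones((n,n)))
    k,_=cv2.findContours(m,cv2.RETR_EXTERNAL,cv2.CHAIN_APPROX_NONE)
    return sorted([x for x in k if cv2.contourArea(x)>amin],key=cv2.contourArea)[::-1]
def rect(c,k,z):
    X=onz(c,k[:,0,:],z)[:,:2].astype(np.float32); r=cv2.minAreaRect(X); b=cv2.boxPoints(r)
    e=[b[1]-b[0],b[2]-b[1]]; e=max(e,key=np.linalg.norm)
    return np.round(r[0],1),np.round(r[1],1),round(float(np.degrees(np.arctan2(e[1],e[0]))),1)
E
python3 - <<'E'
from h import *
c=pickle.load(open("pics/top0.pkl","rb"))
print("yellow z38");
for k in blobs(c,(20,150,100),(32,255,255),9)[:6]: print(cv2.boundingRect(k),rect(c,k,38))
print("rail z40")
for k in blobs(c,(0,90,20),(15,255,110),3)[:8]: print(cv2.boundingRect(k),rect(c,k,40))
print("foot z12 corners",onz(c,[(304,197),(342,191),(361,280),(320,289)],12).round(0).tolist())
print("tips z62",onz(c,[(327,209),(339,267)],60).round(0).tolist())
a=cv2.resize(c["image"][180:300,120:370,::-1],None,fx=3.2,fy=3.2,interpolation=cv2.INTER_CUBIC); cv2.imwrite("pics/crop1.png",a)
E
```

```text
yellow z38
(194, 197, 25, 75) (array([503.6, 163.9]), array([189. ,  57.7]), 0.7)
(239, 279, 50, 44) (array([339.6,  14.3]), array([131.5,  38.7]), 53.3)
(134, 287, 54, 24) (array([338.5, 270. ]), array([ 38.9, 131.9]), -79.7)
(413, 217, 30, 30) (array([ 521.2, -405.7]), array([50.9, 83.6]), -33.2)
(109, 163, 31, 29) (array([643.7, 381.1]), array([82.6, 56.4]), 51.4)
rail z40
(492, 299, 62, 102) (array([ 221.1, -654.7]), array([253.1, 165.6]), 2.1)
(0, 364, 58, 56) (array([ 95.5, 596.6]), array([137.1, 149.4]), -85.5)
(316, 199, 32, 79) (array([ 500.3, -154.6]), array([197.7,  43. ]), 11.5)
(299, 315, 113, 24) (array([ 281.7, -215.5]), array([282.4,  51.8]), 88.3)
(110, 222, 22, 59) (array([456.1, 376.9]), array([153.5,  36.8]), 13.6)
(0, 158, 26, 44) (array([636.1, 686.8]), array([122. ,  70.7]), 7.4)
(200, 131, 42, 13) (array([757.9, 137. ]), array([109.1,  24.3]), 85.8)
(347, 336, 29, 10) (array([ 247.7, -229.4]), array([13.8, 71.9]), -79.1)
foot z12 corners [[609.0, -87.0, 12.0], [628.0, -187.0, 12.0], [395.0, -236.0, 12.0], [371.0, -130.0, 12.0]]
tips z62 [[570.0, -140.0, 60.0], [426.0, -170.0, 60.0]]
```

View pics/crop1.png

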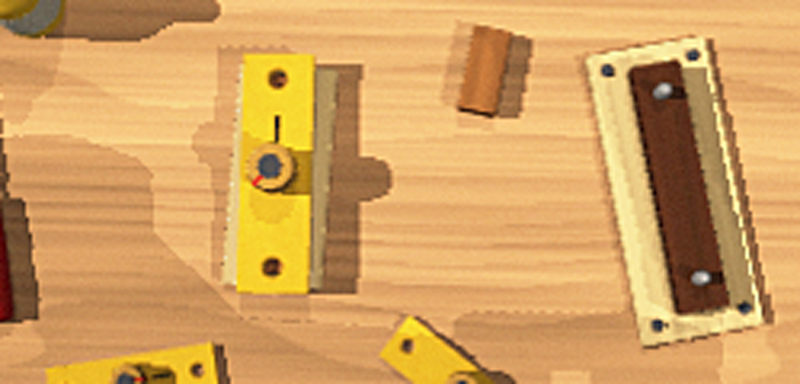

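The crop confirms it. The plate measures 189×58 mm, has a dash towards world +x, and its red line points to the lower left, about 135° from the dash. The rail measures 198×43 mm at (500,-155), with yaw 11.5°. I'll go above the template and turn +163° on the way, so j6 is left with room for turning the nut.

```bash
python3 -m creep '[[[13.8,26.6,-1,0,0,32.6],[13.8,26.6,-1,0,0,32.6],[13.8,26.6,-1,0,0,32.6],[13.8,26.6,-1,0,0,32.6],[13.8,26.6,-1,0,0,32.6],[13.8,26.6,-1,0,0,32.6],[13.8,26.6,-1,0,0,32.6],[13.8,26.6,-1,0,0,32.6],[13.8,26.6,-1,0,0,32.6],[13.8,26.6,-1,0,0,32.6],[13.8,26.6,-1,0,0,32.6],[13.8,26.6,-1,0,0,32.6],[13.8,26.6,-1,0,0,32.6],[13.8,26.6,-1,0,0,32.6],[13.8,26.6,-1,0,0,32.6],[13.8,26.6,-1,0,0,32.6],[13.8,26.6,-1,0,0,32.6],[13.8,26.6,-1,0,0,32.6],[13.8,26.6,-1,0,0,32.6],[13.8,26.6,-1,0,0,32.6]]]' 85 30
cat >> h.py <<'E'
def pose(s):
    from scipy.spatial.transform import Rotation as Ro
    w,x,y,z=s["ee_rot"]; M=Ro.from_quat([x,y,z,w]).as_matrix()
    return np.round(s["eef_pos"],1),"yawY",round(float(np.degrees(np.arctan2(M[1,1],M[0,1]))),2),"zax",M[:,2].round(4),"J",np.degrees(s["joints"]).round(0),"F",s["force"].round(1),"T",s["wrist_torque"].round(2),"w",round(s["grip_width"]*85.4,1),"t",round(s["time_s"],2)
E
python3 -c "
from rig import ctrl
from h import *
print(*pose(ctrl.sense()))"
```

```text
time_s: 1.77
eef_pos: [503.7, 166.4, 277.8]
ee_rot: [-0.001, 0.162, 0.987, -0.0]
force: [-0.5, -0.5, -1.3]
grip_width: 0.993
grip_force: 0.0
[503.7 166.4 277.8] yawY 71.36 zax [-1.8e-03 -1.0e-04 -1.0e+00] J [  6.  20.  87.   0.  73. -66.] F [-0.5 -0.5 -1.3] T [-0.01 -0.03  0.05] w 84.8 t 1.77
```

```bash
python3 -m creep '[[[0,-0.1,0,0,0,1.4],[0,-0.1,0,0,0,2.8],[0,-0.1,0,0,0,3.87],[0,-0.1,0,0,0,3.87],[0,-0.1,0,0,0,3.87],[0,-0.1,0,0,0,3.87]]]'
python3 - <<'E'
from rig import ctrl
from h import *
print(*pose(ctrl.sense()))
c=ctrl.capture("wrist"); pickle.dump(c,open("pics/w1.pkl","wb")); cv2.imwrite("pics/w1.png",c["image"][:,:,::-1])
for k in blobs(c,(20,150,80),(32,255,255),9,300)[:3]: print(cv2.boundingRect(k),rect(c,k,38))
E
```

```text
time_s: 2.27
eef_pos: [503.5, 162.0, 278.7]
ee_rot: [-0.0, -0.0, 1.0, -0.0]
force: [-0.1, -0.0, 0.4]
grip_width: 0.992
grip_force: 0.0
[503.5 162.  278.7] yawY 90.0 zax [-3.e-04 -0.e+00 -1.e+00] J [  5.  20.  87.  -0.  73. -85.] F [-0.1 -0.   0.4] T [ 0.03 -0.01 -0.01] w 84.7 t 2.27
(255, 103, 56, 172) (array([506.4, 165.9]), array([189.5,  56.9]), 0.6)
(77, 0, 128, 92) (array([347.9,  28.6]), array([126.6,  38.8]), 53.1)
(324, 0, 132, 66) (array([346.8, 266.8]), array([ 40. , 124.5]), -79.2)
```

View pics/w1.png

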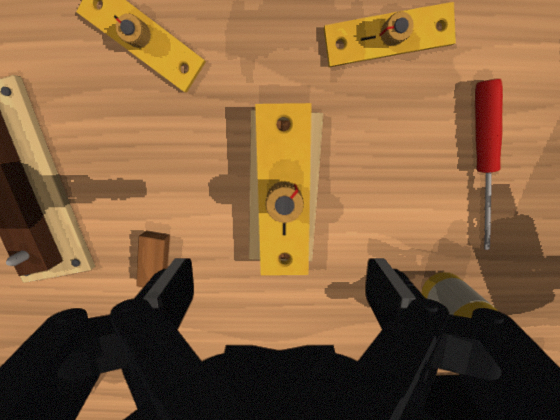

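The wrist view shows the template centred at (283,190), with its nut at (284,203). The cast centre is (506,166) and the yaw is 0.6°, which agrees with the top view. I'll descend and grip.

```bash
python3 -m creep '[[[0.08,0.12,-1,0,0,0.12],[0.08,0.12,-2.2,0,0,0.12],[0.08,0.12,-3.5,0,0,0.12],[0.08,0.12,-4.8,0,0,0.12],[0.08,0.12,-5.8,0,0,0.12],[0.08,0.12,-6.6,0,0,0.12],[0.08,0.12,-7.2,0,0,0.12],[0.08,0.12,-7.5,0,0,0.12],[0.08,0.12,-7.67,0,0,0.12],[0.08,0.12,-7.67,0,0,0.12],[0.08,0.12,-7.67,0,0,0.12]]]' && python3 -m creep '[[[0,0,0,0,0,0],[0,0,0,0,0,0],[0,0,0,0,0,0],[0,0,0,0,0,0],[0,0,0,0,0,0],[0,0,0,0,0,0],[0,0,0,0,0,0],[0,0,0,0,0,0],[0,0,0,0,0,0],[0,0,0,0,0,0]]]' 40 60
python3 -c "
from rig import ctrl
from h import *
print(*pose(ctrl.sense()))"
```

```text
time_s: 3.23
eef_pos: [505.9, 165.1, 87.9]
ee_rot: [0.001, -0.007, 1.0, 0.0]
force: [0.0, 0.6, 0.3]
grip_width: 0.994
grip_force: 0.0
time_s: 4.07
eef_pos: [505.9, 165.2, 88.2]
ee_rot: [0.001, -0.007, 1.0, 0.0]
force: [-1.6, 1.5, 5.9]
grip_width: 0.641
grip_force: 63.9
[505.9 165.2  88.2] yawY 90.76 zax [ 1.6e-03  3.0e-04 -1.0e+00] J [  5.  34.  97.   0.  48. -85.] F [-1.6  1.5  5.9] T [ 0.05  0.21 -0.12] w 54.7 t 4.07
```

```bash
python3 -m creep '[[[0,0,0.3,0,0,0],[0,0,1,0,0,0],[0,0,2,0,0,0],[0,0,3.2,0,0,0],[0,-0.6,4.4,0,0,0.3],[0,-1.6,5.6,0,0,0.7],[0,-2.8,6.6,0,0,1.2],[-0.2,-4,7.3,0,0,1.7],[-0.2,-5.2,7.6,0,0,2.15],[-0.2,-6.4,7.6,0,0,2.15],[-0.2,-7.3,7.6,0,0,2.15],[-0.2,-7.9,7.6,0,0,2.15],[-0.2,-8.2,7.6,0,0,2.15],[-0.2,-8.2,7.6,0,0,2.15],[-0.2,-8.2,7.6,0,0,2.15],[-0.2,-8.2,7.6,0,0,2.15]]]'
python3 - <<'E'
from rig import ctrl
from h import *
s=ctrl.sense();print(*pose(s))
c=ctrl.capture("wrist"); pickle.dump(c,open("pics/w2.pkl","wb")); cv2.imwrite("pics/w2.png",c["image"][:,:,::-1])
print("cam",-np.array(c["R"]).T@c["t"])
for k in blobs(c,(20,150,80),(32,255,255),9,300)[:3]: print(cv2.boundingRect(k),rect(c,k,s["eef_pos"][2]-50.2))
for k in blobs(c,(0,90,10),(15,255,110),3,300)[:8]: print(cv2.boundingRect(k),rect(c,k,40))
E
```

```text
time_s: 5.4
eef_pos: [500.4, -39.0, 277.1]
ee_rot: [-0.0, -0.101, 0.995, 0.0]
force: [-0.4, 1.7, -5.3]
grip_width: 0.639
grip_force: 65.4
[500.4 -39.  277.1] yawY 101.57 zax [-4.e-04  5.e-04 -1.e+00] J [ -18.   16.   92.    0.   72. -119.] F [-0.4  1.7 -5.3] T [-0.01 -0.01 -0.03] w 54.6 t 5.4
cam [432.64087762 -53.85816828 347.87656721]
(205, 0, 209, 352) (array([461.2, -35.8]), array([152.3,  80. ]), 11.6)
(517, 86, 43, 40) (array([402.5,  47.8]), array([14.4, 18.6]), -79.6)
(523, 324, 37, 33) (array([505.4,  95.9]), array([13.7, 20.3]), -24.8)
(143, 73, 61, 190) (array([ 502.8, -151.2]), array([200.8,  46.8]), 11.6)
(407, 161, 55, 125) (array([502.5, 134.2]), array([ 11.1, 149. ]), -1.9)
(303, 262, 19, 54) (array([605.6,  21.9]), array([72.7, 16.1]), 18.6)
```

View pics/w2.png

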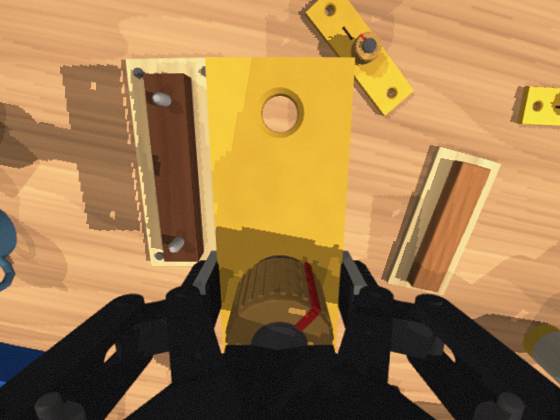

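The wrist view shows the held plate with its near hole at (282,113). The rail is at (174,168), with pins near (161,99) and (175,244). I'll measure the pins and the hole.

Run:
```python
from h import *
def pins(n,boxes):
    c=pickle.load(open(f"pics/{n}.pkl","rb")); hsv=cv2.cvtColor(c["image"],cv2.COLOR_RGB2HSV)
    nad=proj(c,[(-np.array(c["R"]).T@c["t"])-[0,0,300]])[0]
    P=[]
    for x0,y0,x1,y1 in boxes:
        m=((hsv[y0:y1,x0:x1,1]<90)&(hsv[y0:y1,x0:x1,2]>70)).astype(np.uint8)
        k,l,st,ce=cv2.connectedComponentsWithStats(m); i=1+st[1:,4].argmax()
        v,u=np.nonzero(l==i); uv=np.c_[u+x0,v+y0]
        # centroid ~ mid-height of pin (z 51)
        r=onz(c,[uv.mean(0)],51)[0]; P.append(r[:2]); print(n,len(uv),uv.min(0),uv.max(0),r.round(1))
    P=np.array(P); d=P[0]-P[1]; d=d if d[0]>0 else -d
    print(" mid",P.mean(0).round(1),"dist",np.linalg.norm(d).round(1),"yaw",np.degrees(np.arctan2(d[1],d[0])).round(2))
pins("w2",[(148,88,186,114),(160,228,195,258)])
pins("top0",[(320,202,334,216),(332,260,346,274)])
c=pickle.load(open("pics/w2.pkl","rb")); tcp=np.array([500.4,-39.0])
a=np.radians(11.57); R=np.array([[np.cos(a),np.sin(a)],[-np.sin(a),np.cos(a)]])
zt=277.1-50.2
m=cv2.inRange(cv2.cvtColor(c["image"],cv2.COLOR_RGB2HSV),(20,150,80),(32,255,255))[75:150,240:330]
cs,_=cv2.findContours(255-m,cv2.RETR_EXTERNAL,cv2.CHAIN_APPROX_NONE); k=max(cs,key=cv2.contourArea)+np.array([240,75])
e=cv2.fitEllipse(k); print("hole",e)
for nm,uv in(("hole",[e[0]]),("end edge L/R",[(207,58),(354,58)]),("side L,R",[(213,180),(348,180)])):
    X=onz(c,uv,zt)[:,:2]; print(nm,((X-tcp)@R.T).round(1).tolist())
# top surface edge of hole is the upper rim; see rim extents
```

```text
w2 221 [152  92] [170 106] [ 429.8 -169.6   51. ]
w2 180 [168 237] [183 252] [ 576.2 -139.4   51. ]
 mid [ 503.  -154.5] dist 149.5 yaw 11.66
top0 24 [324 206] [329 210] [ 574.3 -140.7   51. ]
top0 22 [336 264] [341 268] [ 427.6 -170.7   51. ]
 mid [ 501.  -155.7] dist 149.7 yaw 11.57
hole ((279.456298828125, 113.54407501220703), (35.71164321899414, 37.24773406982422), 178.38632202148438)
hole [[-74.3, -0.8]]
end edge L/R [[-94.5, -28.1], [-94.5, 27.2]]
side L,R [[-48.0, -28.5], [-48.0, 27.7]]
```

```bash
python3 -m creep '[[[0,-0.8,0,0,0,0],[0.07,-2,0,0,0,0],[0.07,-3.2,-0.4,0,0,0],[0.07,-4.1,-1.2,0,0,0],[0.07,-4.6,-2.2,0,0,0],[0.07,-4.62,-3.3,0,0,0],[0.07,-4.62,-4.3,0,0,0],[0.07,-4.62,-5,0,0,0],[0.07,-4.62,-5.5,0,0,0],[0.07,-4.62,-5.8,0,0,0],[0.07,-4.62,-5.8,0,0,0],[0.07,-4.62,-5.8,0,0,0],[0.07,-4.62,-5.8,0,0,0]]]'
python3 - <<'E'
from rig import ctrl
from h import *
s=ctrl.sense();print(*pose(s))
c=ctrl.capture("wrist"); pickle.dump(c,open("pics/w3.pkl","wb"))
t=ctrl.capture("top"); pickle.dump(t,open("pics/t3.pkl","wb"))
a=cv2.resize(c["image"][60:200,180:380,::-1],None,fx=4,fy=4,interpolation=cv2.INTER_CUBIC); cv2.imwrite("pics/w3c.png",a)
print("hole row-75 upper pt z",proj(c,[[430,-169.5,62],[430,-169.5,82]]))
E
```

```text
time_s: 6.53
eef_pos: [502.8, -155.4, 133.1]
ee_rot: [0.001, -0.101, 0.995, -0.001]
force: [0.1, -0.5, -5.7]
grip_width: 0.637
grip_force: 65.4
[ 502.8 -155.4  133.1] yawY 101.54 zax [ 1.5e-03 -9.0e-04 -1.0e+00] J [ -30.   30.   97.    0.   53. -131.] F [ 0.1 -0.5 -5.7] T [ 0.   -0.05  0.02] w 54.4 t 6.53
hole row-75 upper pt z [[283.15625886 115.64521471]
 [283.74300476 113.91286831]]
```

View pics/w3c.png

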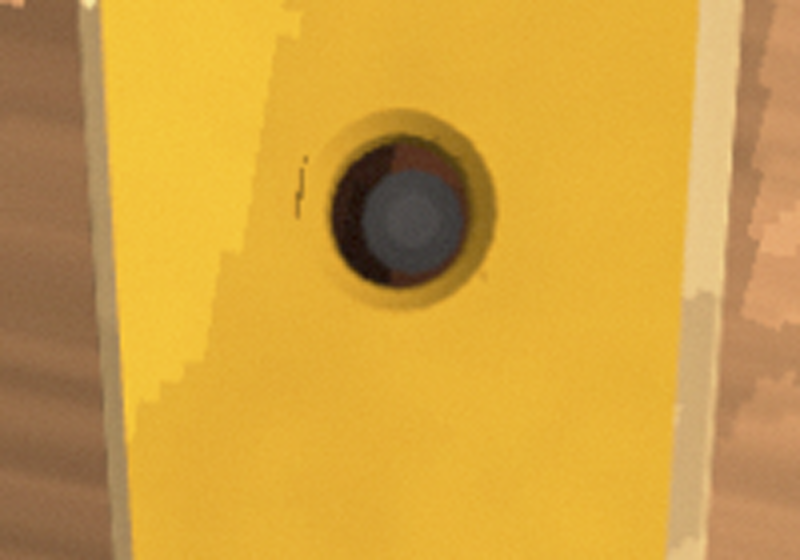

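The crop shows the pin tip at (413,217) against a hole rim centre of (399,211), so the pin is about 1.5 mm to +y of the hole. I'll shift +y by 1.5 mm and start lowering.

```bash
python3 -m creep '[[[0,0.06,0,0,0,0],[0,0.06,0,0,0,0],[0,0.06,-0.15,0,0,0],[0,0.06,-0.3,0,0,0],[0,0.06,-0.42,0,0,0],[0,0.06,-0.52,0,0,0],[0,0.06,-0.6,0,0,0],[0,0.06,-0.66,0,0,0],[0,0.06,-0.7,0,0,0],[0,0.06,-0.7,0,0,0]]]'
python3 - <<'E'
from rig import ctrl
from h import *
s=ctrl.sense();print(*pose(s))
c=ctrl.capture("wrist")
t=ctrl.capture("scene"); print(proj(t,[[576,-139.5,52],[502,-155,60]]))
a=cv2.resize(c["image"][60:200,180:380,::-1],(400,280)); u,v=proj(t,[[502,-155,55]])[0].astype(int)
b=cv2.resize(t["image"][v-35:v+35,u-50:u+50,::-1],(400,280),interpolation=cv2.INTER_CUBIC); cv2.imwrite("pics/w4.png",np.hstack([a,b]))
E
```

```text
time_s: 7.47
eef_pos: [502.3, -154.0, 114.5]
ee_rot: [-0.0, -0.1, 0.995, 0.0]
force: [-0.1, -0.5, -4.6]
grip_width: 0.641
grip_force: 65.5
[ 502.3 -154.   114.5] yawY 101.52 zax [-2.e-04  1.e-04 -1.e+00] J [ -30.   31.   98.   -0.   51. -131.] F [-0.1 -0.5 -4.6] T [0.03 0.   0.02] w 54.7 t 7.47
[[216.25458292 225.90538841]
 [206.79338297 203.24494489]]
```

View pics/w4.png

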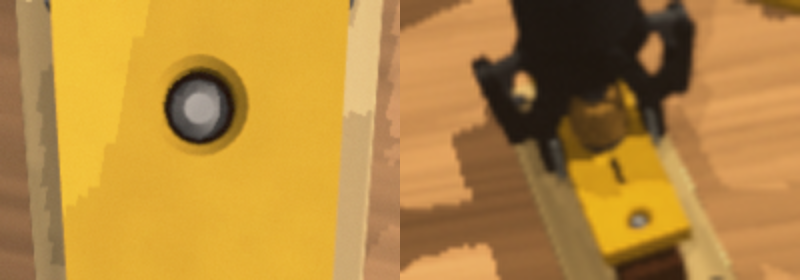

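Both pins are centred in their holes with no contact force: the near pin at (199,104) and the far pin at (640,217) in this picture. I'll lower the rest of the way slowly.

```bash
python3 -m creep '[[[0,0,-0.06,0,0,0],[0,0,-0.12,0,0,0],[0,0,-0.18,0,0,0],[0,0,-0.24,0,0,0],[0,0,-0.29,0,0,0],[0,0,-0.34,0,0,0],[0,0,-0.38,0,0,0],[0,0,-0.41,0,0,0],[0,0,-0.44,0,0,0],[0,0,-0.46,0,0,0],[0,0,-0.48,0,0,0],[0,0,-0.49,0,0,0],[0,0,-0.49,0,0,0]]]'
python3 -c "
from rig import ctrl
from h import *
print(*pose(ctrl.sense()))"
```

```text
time_s: 8.65
eef_pos: [502.3, -154.0, 102.4]
ee_rot: [-0.0, -0.1, 0.995, 0.0]
force: [0.0, 0.5, -5.4]
grip_width: 0.637
grip_force: 65.5
[ 502.3 -154.   102.4] yawY 101.52 zax [-1.e-04  0.e+00 -1.e+00] J [ -30.   32.   98.   -0.   50. -131.] F [ 0.   0.5 -5.4] T [ 0.02 -0.02  0.01] w 54.4 t 8.65
```

Not in contact yet, so I'll go on in 0.5 mm steps.

```bash
python3 -m creep '[[[0,0,-0.02,0,0,0],[0,0,-0.03,0,0,0],[0,0,-0.04,0,0,0],[0,0,-0.05,0,0,0],[0,0,-0.05,0,0,0]]]' | grep -E "pos|force"; python3 -m creep '[[[0,0,-0.02,0,0,0],[0,0,-0.03,0,0,0],[0,0,-0.04,0,0,0],[0,0,-0.04,0,0,0]]]'| grep -E "pos|force"
```

```text
eef_pos: [502.3, -154.0, 102.2]
force: [-5.9, 3.1, 10.9]
grip_force: 67.1
eef_pos: [502.3, -154.0, 102.2]
force: [-10.6, 3.6, 20.7]
grip_force: 68.4
```

Contact at 102.2 mm, with the force rising, so the plate is on the rail. I'll release, rise 29 mm to nut height and check.

```bash
python3 -m creep '[[[0,0,0.05,0,0,0],[0,0,0.05,0,0,0],[0,0,0.05,0,0,0],[0,0,0.05,0,0,0],[0,0,0.05,0,0,0],[0,0,0.05,0,0,0],[0,0,0.05,0,0,0],[0,0,0.3,0,0,0],[0,0,0.7,0,0,0],[0,0,1,0,0,0],[0,0,1.2,0,0,0],[0,0,1.2,0,0,0],[0,0,1.2,0,0,0]]]' 85 60
python3 - <<'E'
from rig import ctrl
from h import *
s=ctrl.sense();print(*pose(s))
c=ctrl.capture("wrist");t=ctrl.capture("scene");pickle.dump(c,open("pics/w5.pkl","wb"));pickle.dump(t,open("pics/s5.pkl","wb"))
a=cv2.resize(c["image"],(560,420))[:,:,::-1]; u,v=proj(t,[[502,-155,55]])[0].astype(int)
b=cv2.resize(t["image"][v-53:v+52,u-30:u+30,::-1],(240,420),interpolation=cv2.INTER_CUBIC); cv2.imwrite("pics/w5.png",np.hstack([a,b]))
E
```

```text
time_s: 10.48
eef_pos: [502.4, -154.0, 130.6]
ee_rot: [0.0, -0.1, 0.995, -0.0]
force: [-0.5, 0.2, 0.2]
grip_width: 0.996
grip_force: 0.0
[ 502.4 -154.   130.6] yawY 101.52 zax [ 7.e-04 -4.e-04 -1.e+00] J [ -30.   30.   97.   -0.   53. -131.] F [-0.5  0.2  0.2] T [ 0.04 -0.05  0.06] w 85.1 t 10.48
```

View pics/w5.png

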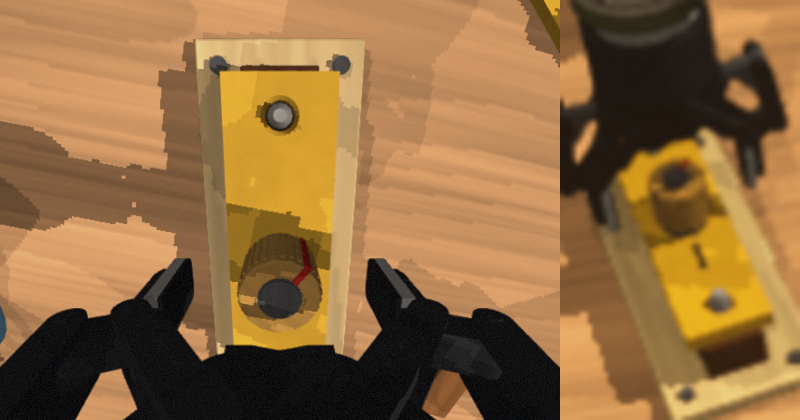

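The plate is seated with both pins through: near pin (281,116), far pin (720,298). Now I work out the nut angle from the red line at the top rim (309,266).

Run:
```python
from h import *
c=pickle.load(open("pics/w5.pkl","rb")); 
m=cv2.inRange(cv2.cvtColor(c["image"],cv2.COLOR_RGB2HSV),(0,190,60),(6,255,255))|cv2.inRange(cv2.cvtColor(c["image"],cv2.COLOR_RGB2HSV),(174,190,60),(180,255,255)); m[:,:260]=0;m[:,340:]=0;m[:220]=0;m[310:]=0
v,u=np.nonzero(m); print(len(u),u.min(),u.max(),v.min(),v.max(), "bottom",u[v<v.min()+3].mean(),"left",v[u<u.min()+3].mean(),"right",v[u>u.max()-2].mean())
for uv,z in(((u.max(),v[u>u.max()-2].mean()),91.2),((u[v<v.min()+3].mean(),v.min()),59.2)):
    p=onz(c,[uv],z)[0][:2]-[502.9,-154.3]; print(np.linalg.norm(p).round(1),(np.degrees(np.arctan2(p[1],p[0]))-11.5).round(0)%360)
p=onz(c,[(u.min(),v[u<u.min()+3].mean()),(u.max(),v[u>u.max()-2].mean())],91.2); d=p[1]-p[0];print((np.degrees(np.arctan2(d[1],d[0]))-11.5)%360)
```

```text
291 292 311 238 284 bottom 301.25 left 281.0 right 267.3333333333333
18.8 138.0
18.0 143.0
129.17664923836503
```

The nut is at about 138° (2.4 rad). I'll grip it at 30 N.

```bash
python3 -m creep '[[[0,0,0,0,0,0],[0,0,0,0,0,0],[0,0,0,0,0,0],[0,0,0,0,0,0],[0,0,0,0,0,0],[0,0,0,0,0,0],[0,0,0,0,0,0],[0,0,0,0,0,0],[0,0,0,0,0,0],[0,0,0,0,0,0],[0,0,0,0,0,0],[0,0,0,0,0,0],[0,0,0,0,0,0],[0,0,0,0,0,0]]]' 20 30
python3 -c "
from rig import ctrl
from h import *
print(*pose(ctrl.sense()))"
```

```text
time_s: 11.75
eef_pos: [502.3, -154.0, 130.1]
ee_rot: [-0.0, -0.1, 0.995, -0.0]
force: [-1.1, -1.8, 0.7]
grip_width: 0.411
grip_force: 31.6
[ 502.3 -154.   130.1] yawY 101.52 zax [-1.e-04 -1.e-04 -1.e+00] J [ -30.   30.   97.   -0.   53. -131.] F [-1.1 -1.8  0.7] T [-0.2   0.13  0.01] w 35.1 t 11.75
```

```bash
python3 -m creep '[[[0,0,-0.002,0,0,-0.5],[0,0,-0.005,0,0,-1.5],[0,0,-0.009,0,0,-2.7],[0,0,-0.013,0,0,-3.9],[0,0,-0.017,0,0,-5.1],[0,0,-0.021,0,0,-6.3],[0,0,-0.025,0,0,-7.5],[0,0,-0.029,0,0,-8.7],[0,0,-0.033,0,0,-9.9],[0,0,-0.037,0,0,-11.1],[0,0,-0.041,0,0,-12.3],[0,0,-0.045,0,0,-13.5],[0,0,-0.049,0,0,-14.7],[0,0,-0.053,0,0,-15.9],[0,0,-0.057,0,0,-17.1],[0,0,-0.061,0,0,-18.3],[0,0,-0.065,0,0,-19.5],[0,0,-0.069,0,0,-20.7],[0,0,-0.073,0,0,-22],[0,0,-0.073,0,0,-22]]]'
python3 -c "
from rig import ctrl
from h import *
print(*pose(ctrl.sense()))
c=ctrl.capture('wrist');cv2.imwrite('pics/w6.png',c['image'][:,:,::-1])"
```

```text
time_s: 13.42
eef_pos: [502.3, -154.1, 128.3]
ee_rot: [0.0, 0.759, 0.651, -0.0]
force: [-1.4, -1.9, 1.7]
grip_width: 0.41
grip_force: 31.7
[ 502.3 -154.1  128.3] yawY -8.71 zax [-1.e-04 -1.e-04 -1.e+00] J [-30.  30.  97.  -0.  53. -21.] F [-1.4 -1.9  1.7] T [-0.21  0.27 -0.07] w 35.0 t 13.42
```

View pics/w6.png

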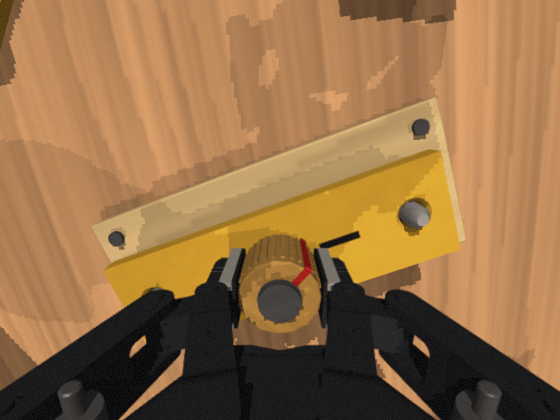

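The nut turned with the fingers: the red line at (307,262) is still in the same place between them, with the dash at (340,240) about 28° further on. I'll now find the stop slowly by wrist torque.

```bash
python3 -m creep '[[[0,0,-0.003,0,0,-0.8],[0,0,-0.006,0,0,-1.6],[0,0,-0.009,0,0,-2.4],[0,0,-0.012,0,0,-3.2],[0,0,-0.015,0,0,-4],[0,0,-0.015,0,0,-4],[0,0,-0.015,0,0,-4]]]' >/dev/null
P='from rig import ctrl
from h import *
print(*pose(ctrl.sense()))'
python3 -c "$P"; python3 -m creep '[[[0,0,-0.001,0,0,-0.4],[0,0,-0.003,0,0,-0.8],[0,0,-0.003,0,0,-0.8],[0,0,-0.003,0,0,-0.8]]]' >/dev/null; python3 -c "$P"; python3 -m creep '[[[0,0,-0.001,0,0,-0.4],[0,0,-0.003,0,0,-0.8],[0,0,-0.003,0,0,-0.8],[0,0,-0.003,0,0,-0.8]]]' >/dev/null; python3 -c "$P"
```

```text
[ 502.2 -154.1  127.9] yawY -28.24 zax [-2.e-04 -1.e-04 -1.e+00] J [-30.  30.  97.  -0.  53.  -2.] F [-2.7 -1.5  1.2] T [-0.31  0.33 -0.1 ] w 35.0 t 14.05
[ 502.2 -154.1  127.9] yawY -32.29 zax [-1.e-04 -0.e+00 -1.e+00] J [-30.  30.  97.  -0.  53.   2.] F [-2.6 -2.7  1.4] T [-0.34  0.39 -0.01] w 35.1 t 14.38
[ 502.2 -154.   127.8] yawY -36.33 zax [-2.e-04 -0.e+00 -1.e+00] J [-30.  30.  97.  -0.  53.   6.] F [-2.5 -1.8  1.7] T [-0.35  0.39 -0.07] w 35.1 t 14.72
```

```bash
P='from rig import ctrl
from h import *
print(*pose(ctrl.sense()))'
python3 -m creep '[[[0,0,-0.001,0,0,-0.3],[0,0,-0.002,0,0,-0.6],[0,0,-0.002,0,0,-0.6],[0,0,-0.002,0,0,-0.6]]]' >/dev/null; python3 -c "$P"; python3 -m creep '[[[0,0,-0.001,0,0,-0.3],[0,0,-0.002,0,0,-0.6],[0,0,-0.002,0,0,-0.6],[0,0,-0.002,0,0,-0.6]]]' >/dev/null; python3 -c "$P"
```

```text
[ 502.3 -154.   127.8] yawY -39.36 zax [ 2.e-04  0.e+00 -1.e+00] J [-30.  30.  97.   0.  53.  10.] F [-2. -1.  2.] T [-0.2   0.25 -0.  ] w 35.5 t 15.05
[ 502.4 -153.9  127.8] yawY -42.31 zax [ 2.e-04 -3.e-04 -1.e+00] J [-30.  30.  97.  -0.  53.  12.] F [-0.6 -1.3  2.5] T [-0.16  0.1   0.82] w 35.1 t 15.38
```

The torque rose to 0.82 N m, so the nut is bottomed out at a tool yaw of about -41°. I'll check red against dash numerically, then back off 90°.

```bash
cat > red.py <<'E'
from rig import ctrl
from h import *
def go(zt):
    s=ctrl.sense(); c=ctrl.capture('wrist'); h=cv2.cvtColor(c["image"],cv2.COLOR_RGB2HSV)
    m=cv2.inRange(h,(0,190,50),(6,255,255))|cv2.inRange(h,(174,190,50),(180,255,255)); m[:,:230]=0;m[:,330:]=0;m[:220]=0;m[320:]=0
    v,u=np.nonzero(m); print("red",len(u),u.min(),u.max(),"bot",u[v<v.min()+3].mean(),v.min(),"corner",u.max(),v[u>u.max()-2].mean())
    p=onz(c,[(u.max(),v[u>u.max()-2].mean())],zt)[0][:2]-[502.9,-154.3]; print("r",np.linalg.norm(p).round(1),"nut turn deg",(np.degrees(np.arctan2(p[1],p[0]))-11.5).round(1))
    print(*pose(s)); return c
if __name__=="__main__":
    import sys; c=go(float(sys.argv[1])); cv2.imwrite(sys.argv[2],c["image"][:,:,::-1])
E
python3 red.py 89 pics/w7.png
python3 -m creep '[[[0,0,0.001,0,0,0.4],[0,0,0.003,0,0,1.2],[0,0,0.006,0,0,2.3],[0,0,0.009,0,0,3.5],[0,0,0.012,0,0,4.7],[0,0,0.015,0,0,5.9],[0,0,0.019,0,0,7.1],[0,0,0.023,0,0,8.3],[0,0,0.027,0,0,9.5],[0,0,0.031,0,0,10.7],[0,0,0.035,0,0,11.9],[0,0,0.039,0,0,13.1],[0,0,0.043,0,0,14.3],[0,0,0.047,0,0,15.5],[0,0,0.051,0,0,16.7],[0,0,0.054,0,0,17.6],[0,0,0.055,0,0,18.2],[0,0,0.055,0,0,18.2],[0,0,0.055,0,0,18.2]]]' >/dev/null
python3 red.py 90.5 pics/w8.png
```

```text
red 317 292 310 bot 300.9166666666667 239 corner 310 267.2
r 19.5 nut turn deg -6.2
[ 502.4 -153.9  127.8] yawY -42.31 zax [ 2.e-04 -3.e-04 -1.e+00] J [-30.  30.  97.  -0.  53.  12.] F [-0.6 -1.3  2.5] T [-0.16  0.1   0.82] w 35.1 t 15.38
red 297 292 311 bot 302.125 239 corner 311 267.0
r 19.1 nut turn deg 84.3
[ 502.5 -154.   129.2] yawY 48.42 zax [ 7.e-04  1.e-04 -1.e+00] J [-30.  30.  97.   0.  53. -78.] F [ 0.4 -0.6  2.5] T [-0.07 -0.01  0.06] w 35.1 t 17.02
```

View pics/w8.png

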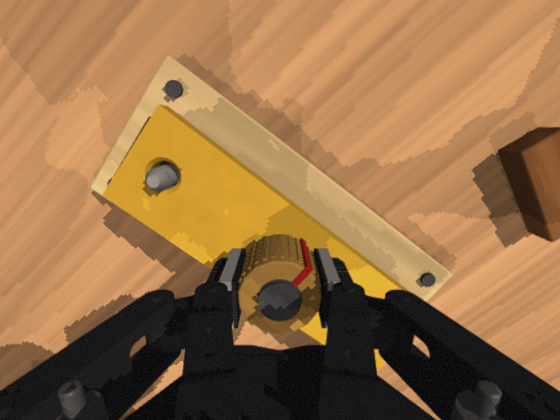

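The final view shows the nut held between the fingers with its red line at (305,255). The line turned 90.5° from the stop, and the near pin still stands through its hole at (162,177). The residual force is 2.5 N downwards, so the plate stays flush. Handing in.

```bash
python3 -c "
from rig import ctrl
print(ctrl.finish_job())"
```

```text
the job is handed in; nothing more can be done
None
```

I seated the template on both pins, screwed the nut down to its stop, backed it off about a quarter turn (90.5° measured), and handed the job in still holding the nut, at about 17 s of the 64 s allowed.

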